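# Fit the dry-bath heaters with their piled heating blocks

### The arm

A 7-joint arm with a two-finger parallel gripper is mounted at the origin on a cart in front of the work surface, level with it; the furniture and walls round the work are solid. World frame = base frame: x ahead of the robot, y to its left, z up, the work surface at z = 0. Lengths are in m, angles in rad, forces in N, time in s.
With the tool pointing down it reaches from about 0.4 to 0.85 m from the base axis. Payload 4.5 kg.
Tool frame: the origin (TCP) lies midway between the tips of the shut fingers; the grasp point (between the pads) lies 19 mm behind it; z points along the fingers, y is the line along which they close (so a half turn about z gives the same grasp; the last joint's range is limited). The gripper opens to 88 mm and grips with 3 to 60 N. Pads are 18 mm wide; open, the fingers measure 123 mm over their backs; the gripper's body (75 mm by 187 mm) begins 45 mm behind the grasp point.
Start: joints at [1.148, 0.689, -0.195, 1.565, 0.157, 0.902, -0.215], TCP at [0.276, -0.561, 0.239] pointing down, gripper open.
Joint ranges: [-3.01, 3.01], [-0.46, 2.08], [-1.47, 1.51], [0.13, 2.56], [-1, 4.14], [0.04, 2.09], [-2.66, 2.66]. Speed limits (rad/s): [2.57, 2.57, 3.14, 3.14, 3.14, 3.14, 3.14].

### API

Orientations are given as a unit quaternion [x, y, z, w].
In Python, from plant import r gives the robot as it stands.
- The arm moves only by the tool carry_out, never from a script. Its argument "plan" is a list of rows, each an object with "rot": the turn, a rotation vector about the tool's x, y, z in rad, a list of three; "xyz": the shift along the tool's x, y, z in m, a list of three; "grip": the closure in counts, from 0 (fully open) to 255 (shut). In form: [{"rot": [wx, wy, wz], "xyz": [dx, dy, dz], "grip": grip}, ...]. A call has 1 to 8 rows; each row is the pose to reach, as a shift and turn from the pose commanded when the call began, along the tool's axes at that moment; what a row does not reach only later rows make up. A row lasts 1/12 s, in which the tool goes at most 41.7 mm and 7.16 degrees, less where a joint would pass 70% of its speed; a pose out of reach is approached as far as the arm can. A call with a gripper value outside its range is refused whole. The fingers move at their own pace and stop on an object; "squeeze" is the grip in N (left out, the last holds). Time passes only in rows, so rows that repeat a pose let the fingers close. It gives the time, the measured TCP pose, the force, the opening and the grip force at its end, in the units of the state.
- r.get_state(): the state, without advancing time (a new reading comes with each control period).
- r.snapshot(name): name is "side" or "top" or "wrist"; returns the picture (400x640x3 uint8, red, green, blue); there is no depth.
- r.camera_params(name): a dict with "fx", "fy", "cx", "cy" (pixels), "position" and "attitude" of the camera in the world; the wrist camera has in their place "hand_eye" (4x4, takes a point from camera to tool coordinates, whose origin is the TCP and whose axes are the flange's). Camera axes: x right, y down, z forward; pixel columns grow to the right and rows downward; lengths in m; the calibration is good to about 2 mm. A picture is of the moment at which its call begins: read the wrist's pose just before it. camera_params takes no time and is no camera call.
- r.finish_job(): hands the job in; it is judged then, once.
The state is a dict: "clock": time; "q": joint angles; "qd": joint speeds; "joint_torque": joint torques, N m; "tool_pos": TCP position; "eef_rot": TCP orientation; "contact_force": force on the tool from outside, world axes, zero at the start; "moment": the same for the moment, N m; "opening": opening from 0.0 (shut) to 1.0 (fully open); "finger_force": force on a finger pad.
Only numpy, scipy, OpenCV 4.12 (cv2) and the standard library are available. Lean on these libraries where they do the work, as an engineer would, in place of code of your own. Each camera call takes 0.05 s, during which the arm holds its last target. There are 200 camera calls.

### The job

Fit out the three dry-bath heaters from the pile of clean heating blocks: take the pile apart and lower each block, upright and without dropping it, fully home into the well made for it: the round block into the round well, the oblong block into the oblong well, and the gold and red half blocks side by side into the square well. Leave the timer, the tape roll and the wash bottle where they are.

Things in the scene. Friction and masses are not known exactly. Their poses are not given: they have to be found in the camera images.
- round_block_center (a point): Round blue heating block (anodised aluminium, about 0.3 kg, 6 tube holes in its top), 58 mm diameter, 52 mm tall; once home its upper 28 mm stand above the heater's top, so hold it there. Point: its centre, half-way up; z up. At the start it is the top of the pile, standing on the oblong block.
- oblong_block_center (a point): Oblong silver heating block (about 0.4 kg, 2 rows of 5 holes), 92 mm along its x, 36 mm along its y, 52 mm tall; once home its upper 28 mm stand above the heater's top, so hold it there. Point: its centre, half-way up; z up. At the start it lies across the two half blocks, under the round one.
- half_gold_center (a point): Gold half block (about 0.22 kg, 2 rows of 4 holes), 32 mm along its x, 64 mm along its y, 52 mm tall; once home its upper 28 mm stand above the heater's top, so hold it there. Point: its centre, half-way up; z up. At the start it stands beside the red one at the foot of the pile, about 10 mm between their long sides, on a fixed blue-grey mat 4 mm thick.
- half_red_center (a point): Red half block (about 0.22 kg, 3 rows of 6 small holes), 32 mm along its x, 64 mm along its y, 52 mm tall; once home its upper 28 mm stand above the heater's top, so hold it there. Point: its centre, half-way up; z up. At the start it stands beside the gold half block at the bottom of the pile.
- heater_round_well (a point): Fixed light-grey dry-bath heater, 144 x 100 mm, 58 mm tall, sloping front panel towards the robot, with a round well of 64 mm diameter; its mouth widens by 5 mm all round over the top 5 mm. Point: centre of the well's floor, 34 mm above the worktop, 24 mm below the heater's top; z up, x from front to back.
- heater_oblong_well (a point): Fixed light-grey dry-bath heater, 144 x 100 mm, 58 mm tall, sloping front panel towards the robot, with an oblong well, 98 mm along its x, 42 mm along its y; its mouth widens by 5 mm all round over the top 5 mm. Point: centre of the well's floor, 34 mm above the worktop, 24 mm below the heater's top; z up, x from front to back.
- heater_square_well (a point): Fixed light-grey dry-bath heater, 144 x 100 mm, 58 mm tall, sloping front panel towards the robot, with a square well, 72 x 72 mm, for the two half blocks side by side (64 x 64 mm together), either on either side, lying either way; its mouth widens by 5 mm all round over the top 5 mm. Point: centre of the well's floor, 34 mm above the worktop, 24 mm below the heater's top; z up, x from front to back.
- timer_center (a point): White bench timer, 66 x 66 x 20 mm, lying loose on the worktop; point: its centre. Not to be moved.
- tape_roll_center (a point): Roll of green label tape, 83 mm diameter, 18 mm thick, lying loose on the worktop; point: its centre. Not to be moved.
- wash_bottle_center (a point): White wash bottle with a red cap and bent spout, 62 mm diameter, 213 mm tall, standing loose at the back of the worktop; point: on its axis, 75 mm up. Not to be moved.

How it is judged:
At the end, for the whole second after the job is handed in: All four blocks stand on the floor of their well (within 3.5 mm), upright within 0.06 rad and at rest: round and oblong blocks within 8 mm of the centre of the round and oblong well, each half block's centre within 25 mm of the centre of the square well (horizontal distance between round_block_center and heater_round_well below 0.008 m and z of round_block_center in the frame of heater_round_well between 0.022 and 0.0295 m and angle between each of round_block_center, oblong_block_center, half_gold_center, half_red_center's own z axis and vertical below 0.06 rad and linear speed of each of round_block, oblong_block, half_gold, half_red below 0.02 m/s and angular speed of each of round_block, oblong_block, half_gold, half_red below 0.1 rad/s and horizontal distance between oblong_block_center and heater_oblong_well below 0.008 m and z of oblong_block_center in the frame of heater_oblong_well between 0.022 and 0.0295 m and horizontal distance between each of half_gold_center, half_red_center and heater_square_well below 0.025 m and z of half_gold_center in the frame of heater_square_well between 0.022 and 0.0295 m and z of half_red_center in the frame of heater_square_well between 0.022 and 0.0295 m); the robot touches nothing.
It fails at once if the timer, the tape roll or the wash bottle is pushed more than 3 cm from its place (distance of any of timer_center, tape_roll_center, wash_bottle_center from where it was at the start of the episode above 0.03 m).
It fails at once if a block is tipped over (more than 40 degrees) (angle between any of round_block_center, oblong_block_center, half_gold_center, half_red_center's own z axis and vertical above 0.7 rad).
It fails at once if a block is dropped into its well (comes into it faster than 0.8 m/s, a fall of more than 3 cm) ((horizontal distance between round_block_center and heater_round_well below 0.03 m and z of round_block_center in the frame of heater_round_well below 0.07 m and linear speed of round_block above 0.8 m/s) or (horizontal distance between oblong_block_center and heater_oblong_well below 0.03 m and z of oblong_block_center in the frame of heater_oblong_well below 0.07 m and linear speed of oblong_block above 0.8 m/s) or (horizontal distance between half_gold_center and heater_square_well below 0.03 m and z of half_gold_center in the frame of heater_square_well below 0.07 m and linear speed of half_gold above 0.8 m/s) or (horizontal distance between half_red_center and heater_square_well below 0.03 m and z of half_red_center in the frame of heater_square_well below 0.07 m and linear speed of half_red above 0.8 m/s)).
It also fails if it takes over 106 s, if anything falls off the work surface, if the arm or the gripper's body presses on something with over 40 N, if the wrist force passes 120 N, or if a joint passes its speed limit or range.

## Working session

There is one attempt and no reset: what is moved stays moved. The work goes in short steps, Python scripts to look and compute and a tool call to move; the robot and the scene stay as the last step left them, time stands still between calls to the robot, and variables do not carry over. Pictures are saved under pics/ and viewed, at most 17 in all, crops included, and the job is handed in when it is done.

Besides the shell and the picture viewer there is one more tool, called after "Emit:" as name(argument=value, ...) on one line, values as JSON. carry_out: Moves the arm, as the interface text tells. Its arguments: {"type":"object","properties":{"plan":{"type":"array"},"squeeze":{"type":"number"}},"required":["plan"]}

```bash
mkdir -p pics; python3 - <<'E'
from plant import r
import cv2
s=r.get_state();print(s)
for n in("side","top"):
    im=r.snapshot(n);cv2.imwrite(f"pics/{n}0.png",im[:,:,::-1])
for n in("side","top","wrist"):print(n,r.camera_params(n))
E
```

```text
{'clock': 0.0, 'q': array([ 1.14779596,  0.68998741, -0.19450089,  1.56635389,  0.15730089,
        0.90250232, -0.21508717]), 'qd': array([-0.00203902, -0.00071569, -0.00148681, -0.00168278,  0.0004268 ,
        0.00060851, -0.00364691]), 'joint_torque': array([ 8.04395095e-04, -5.27569163e+01, -1.26721781e+00, -1.53431994e+01,
       -5.27218357e-02,  6.47856112e-03,  1.68738529e-04]), 'tool_pos': array([ 0.27533934, -0.56036777,  0.23790494]), 'eef_rot': array([ 9.74019386e-01,  2.26462735e-01, -2.80408215e-04, -8.86654691e-04]), 'contact_force': array([-0.2726495 ,  0.5905873 , -0.18118552]), 'moment': array([-0.02838079, -0.0253204 ,  0.0174342 ]), 'finger_force': 0.0, 'opening': 0.9993108837067468}
side {'fx': 396.01594638037284, 'fy': 396.01594638037284, 'cx': 325.5123569669224, 'cy': 200.43308710754602, 'position': array([0.47754593, 0.88865558, 0.57684768]), 'attitude': array([-0.04945299,  0.85969095, -0.5079086 ,  0.02268741])}
top {'fx': 417.23928022673687, 'fy': 417.23928022673687, 'cx': 318.675158796267, 'cy': 202.99641880367443, 'position': array([0.51199072, 0.00624417, 1.18709075]), 'attitude': array([-0.7005332 ,  0.71338875, -0.01771424,  0.00399176])}
wrist {'fx': 355.65800324124757, 'fy': 355.65800324124757, 'cx': 318.0795070820385, 'cy': 201.87961869264527, 'hand_eye': array([[-1.07890241e-05, -9.59259191e-01, -2.82527527e-01,
         7.37056141e-02],
       [ 9.99999996e-01,  1.47237954e-05, -8.81788771e-05,
        -1.50905356e-05],
       [ 8.87462759e-05, -2.82527527e-01,  9.59259187e-01,
        -1.47593520e-01],
       [ 0.00000000e+00,  0.00000000e+00,  0.00000000e+00,
         1.00000000e+00]])}
```

View pics/top0.png

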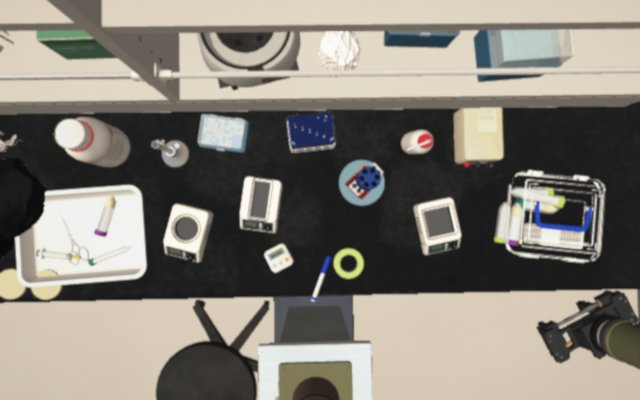

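View pics/side0.png

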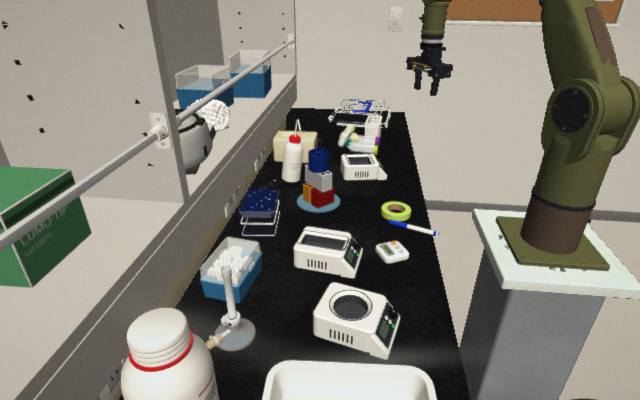

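```bash
cat > h.py <<'E'
from plant import r
import cv2, numpy as np
from scipy.spatial.transform import Rotation as R
def cam(n,s=None):
    p=r.camera_params(n)
    if n!="wrist": T=np.eye(4);T[:3,:3]=R.from_quat(p["attitude"]).as_matrix();T[:3,3]=p["position"]
    else:
        s=s or r.get_state();T=np.eye(4);T[:3,:3]=R.from_quat(s["eef_rot"]).as_matrix();T[:3,3]=s["tool_pos"];T=T@p["hand_eye"]
    return p,T
def px2w(n,uv,z,s=None):
    p,T=cam(n,s);uv=np.atleast_2d(uv).astype(float)
    d=np.c_[(uv[:,0]-p["cx"])/p["fx"],(uv[:,1]-p["cy"])/p["fy"],np.ones(len(uv))]@T[:3,:3].T
    return T[:3,3]+d*((z-T[2,3])/d[:,2])[:,None]
def w2px(n,X,s=None):
    p,T=cam(n,s);c=(np.atleast_2d(X)-T[:3,3])@T[:3,:3]
    return np.c_[c[:,0]/c[:,2]*p["fx"]+p["cx"],c[:,1]/c[:,2]*p["fy"]+p["cy"]]
def snap(n,f):
    s=r.get_state();im=np.ascontiguousarray(r.snapshot(n)[:,:,::-1]);cv2.imwrite(f"pics/{f}.png",im);return s,im
def togo(s,pos,yaw):
    """shift in tool axes and turn (tool axes rotvec) to TCP pos, pointing down, tool x axis at world yaw"""
    A=R.from_quat(s["eef_rot"]);B=R.from_euler("z",yaw)*R.from_euler("x",np.pi)
    return A.inv().apply(np.array(pos)-s["tool_pos"]).round(4),(A.inv()*B).as_rotvec().round(4)
E
python3 - <<'E'
from h import *
im=cv2.imread("pics/top0.png")
cv2.imwrite("pics/tc.png",cv2.resize(im[150:280,155:475],None,fx=2.5,fy=2.5,interpolation=cv2.INTER_CUBIC))
for nm,uv,z in[("rw",(187,226),.058),("ow",(262,199),.058),("sw",(439,222),.058),("round",(369,178),.16),("timer",(278,258),.02),("tape",(348,263),.018),("bottle",(420,142),.2),("mat",(362,182),.004)]:
    print(nm,px2w("top",uv,z).round(3))
s=r.get_state();print(R.from_quat(s["eef_rot"]).as_matrix().round(3))
E
```

```text
rw [[0.491 0.339 0.058]]
ow [[0.56  0.137 0.058]]
sw [[ 0.489 -0.342  0.058]]
round [[ 0.603 -0.14   0.16 ]]
timer [[0.397 0.099 0.02 ]]
tape [[ 0.378 -0.096  0.018]]
bottle [[ 0.684 -0.258  0.2  ]]
mat [[ 0.606 -0.142  0.004]]
[[ 0.897  0.441 -0.001]
 [ 0.441 -0.897  0.001]
 [-0.    -0.002 -1.   ]]
```

View pics/tc.png

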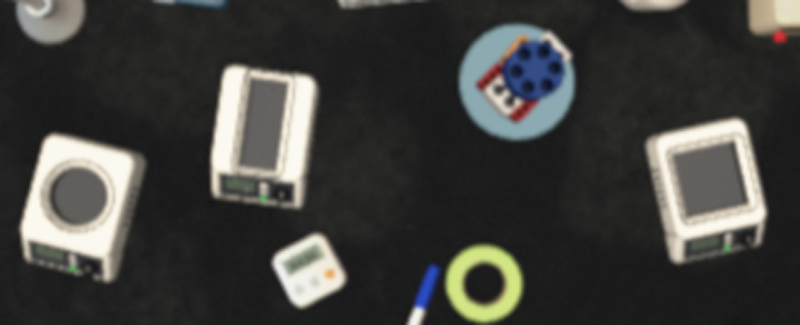

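```bash
python3 - <<'E'
from h import *
s=r.get_state();print(togo(s,(.62,-.135,.3),.457))
E
```

```text
(array([ 0.4969, -0.2299, -0.0617]), array([-0.0016,  0.0001, -0.0002]))
```

Emit:
carry_out(plan=[{"rot":[0,0,0],"xyz":[0.033,-0.015,-0.02],"grip":0},{"rot":[0,0,0],"xyz":[0.066,-0.03,-0.04],"grip":0},{"rot":[0,0,0],"xyz":[0.1,-0.046,-0.06],"grip":0},{"rot":[0,0,0],"xyz":[0.138,-0.063,-0.062],"grip":0},{"rot":[0,0,0],"xyz":[0.175,-0.08,-0.062],"grip":0},{"rot":[0,0,0],"xyz":[0.21,-0.097,-0.062],"grip":0},{"rot":[0,0,0],"xyz":[0.247,-0.114,-0.062],"grip":0},{"rot":[0,0,0],"xyz":[0.284,-0.131,-0.062],"grip":0}])

```text
clock: 0.77
tool_pos: [0.4734, -0.3164, 0.3005]
eef_rot: [0.974, 0.226, -0.0, -0.0]
contact_force: [0.9, -0.3, -0.4]
opening: 1.001
finger_force: 0.0
```

Emit:
carry_out(plan=[{"rot":[0,0,0],"xyz":[0.037,-0.017,0],"grip":0},{"rot":[0,0,0],"xyz":[0.074,-0.034,0],"grip":0},{"rot":[0,0,0],"xyz":[0.11,-0.051,0],"grip":0},{"rot":[0,0,0],"xyz":[0.147,-0.068,0],"grip":0},{"rot":[0,0,0],"xyz":[0.183,-0.085,0],"grip":0},{"rot":[0,0,0],"xyz":[0.213,-0.099,0],"grip":0},{"rot":[0,0,0],"xyz":[0.213,-0.099,0],"grip":0},{"rot":[0,0,0],"xyz":[0.213,-0.099,0],"grip":0}])

```text
clock: 1.43
tool_pos: [0.621, -0.1323, 0.2999]
eef_rot: [0.973, 0.229, -0.0, -0.001]
contact_force: [0.8, -1.0, -0.3]
opening: 1.0
finger_force: 0.0
```

```bash
python3 - <<'E'
from h import *
s,im=snap("wrist","w1");print(s["tool_pos"],s["clock"])
E
```

```text
[ 0.62100054 -0.13231729  0.2998952 ] 1.4333
```

View pics/w1.png

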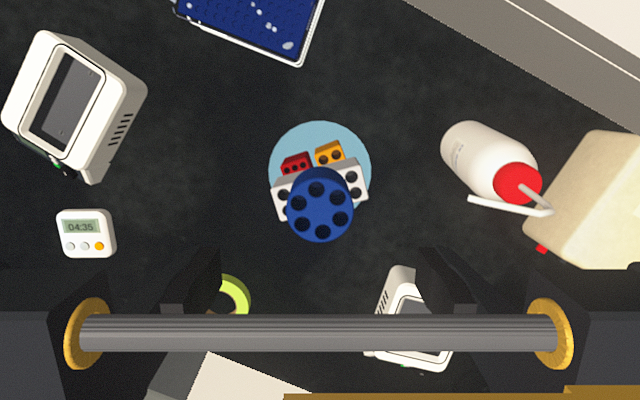

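```bash
python3 - <<'E'
from h import *
s=r.get_state()
c=px2w("wrist",np.mean([(316,189),(340,198),(339,219),(317,227),(293,219),(294,198)],0),.16,s);print("round",c)
print("obl",px2w("wrist",[(271,190),(277,215),(360,160),(367,198)],.108,s).round(3))
print("halves far edge top",px2w("wrist",[(285,157),(311,151),(316,147),(340,141)],.056,s).round(3))
print("bottle base",px2w("wrist",[(462,150)],.03,s).round(3),"cap/spout",px2w("wrist",[(517,184),(470,198),(550,212)],.2,s).round(3))
print(s["q"].round(3))
im=cv2.imread("pics/w1.png")
cv2.imwrite("pics/w1c.png",cv2.resize(im[115:250,255:385],None,fx=4.4,fy=4.4,interpolation=cv2.INTER_CUBIC))
E
```

```text
round [[ 0.60410924 -0.14133005  0.16      ]]
obl [[ 0.586 -0.1    0.108]
 [ 0.565 -0.116  0.108]
 [ 0.652 -0.164  0.108]
 [ 0.621 -0.189  0.108]]
halves far edge top [[ 0.612 -0.098  0.056]
 [ 0.631 -0.121  0.056]
 [ 0.638 -0.124  0.056]
 [ 0.655 -0.144  0.056]]
bottle base [[ 0.707 -0.28   0.03 ]] cap/spout [[ 0.695 -0.256  0.2  ]
 [ 0.672 -0.232  0.2  ]
 [ 0.689 -0.29   0.2  ]]
[ 0.242  0.641 -0.185  1.455  0.127  1.059 -1.083]
```

View pics/w1c.png

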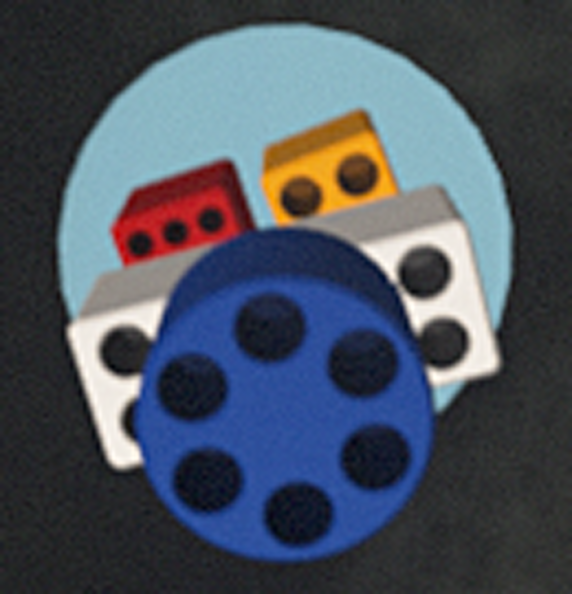

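```bash
python3 - <<'E'
from h import *
s=r.get_state()
print(togo(s,(.604,-.141,.19),-.743))
P=px2w("wrist",np.array([(70,325),(462,232),(500,370),(112,470)])/4.4+[255,115],.108,s);print(P.round(4),P.mean(0))
d=P[1]-P[0]+P[2]-P[3];print(np.linalg.norm(d)/2,np.arctan2(d[1],d[0]), np.linalg.norm(P[3]-P[0]))
E
```

```text
(array([-0.0167, -0.0017,  0.1101]), array([8.000e-04, 1.600e-03, 1.201e+00]))
[[ 0.5874 -0.0992  0.108 ]
 [ 0.6449 -0.168   0.108 ]
 [ 0.6208 -0.1906  0.108 ]
 [ 0.5603 -0.1219  0.108 ]] [ 0.60333977 -0.14492533  0.108     ]
0.09052723066896848 -0.8612486538544856 0.035428180255064154
```

Emit:
carry_out(plan=[{"rot":[0,0,0.12],"xyz":[-0.008,-0.001,0],"grip":0},{"rot":[0,0,0.24],"xyz":[-0.017,-0.002,0],"grip":0},{"rot":[0,0,0.36],"xyz":[-0.017,-0.002,0],"grip":0},{"rot":[0,0,0.48],"xyz":[-0.017,-0.002,0],"grip":0},{"rot":[0,0,0.6],"xyz":[-0.017,-0.002,0.02],"grip":0},{"rot":[0,0,0.72],"xyz":[-0.017,-0.002,0.04],"grip":0},{"rot":[0,0,0.84],"xyz":[-0.017,-0.002,0.06],"grip":0},{"rot":[0,0,0.96],"xyz":[-0.017,-0.002,0.08],"grip":0}])

```text
clock: 2.15
tool_pos: [0.6028, -0.1437, 0.2202]
eef_rot: [0.967, -0.254, -0.0, 0.001]
contact_force: [0.6, -0.0, 0.1]
opening: 0.998
finger_force: 0.0
```

Emit:
carry_out(plan=[{"rot":[0,0,0.12],"xyz":[0,0,0.015],"grip":0},{"rot":[0,0,0.24],"xyz":[0,0,0.03],"grip":0},{"rot":[0,0,0.24],"xyz":[0,0,0.03],"grip":0},{"rot":[0,0,0.24],"xyz":[0,0,0.03],"grip":0}])

```text
clock: 2.48
tool_pos: [0.6028, -0.1427, 0.1904]
eef_rot: [0.932, -0.363, -0.001, 0.001]
contact_force: [0.2, 0.7, 0.9]
opening: 1.003
finger_force: 0.0
```

```bash
python3 - <<'E'
from h import *
s=r.get_state()
print(s["clock"],s["tool_pos"],togo(s,(.604,-.141,.136),-.743))
E
```

```text
2.4833 [ 0.60284563 -0.14271559  0.19041284] (array([-0.0003, -0.0022,  0.0544]), array([0.0023, 0.0009, 0.0006]))
```

Emit:
carry_out(plan=[{"rot":[0,0,0],"xyz":[0,-0.002,0.025],"grip":0},{"rot":[0,0,0],"xyz":[0,-0.002,0.045],"grip":0},{"rot":[0,0,0],"xyz":[0,-0.002,0.054],"grip":0},{"rot":[0,0,0],"xyz":[0,-0.002,0.054],"grip":80},{"rot":[0,0,0],"xyz":[0,-0.002,0.054],"grip":255},{"rot":[0,0,0],"xyz":[0,-0.002,0.054],"grip":255},{"rot":[0,0,0],"xyz":[0,-0.002,0.054],"grip":255},{"rot":[0,0,0],"xyz":[0,-0.002,0.054],"grip":255}], squeeze=25)

```text
clock: 3.15
tool_pos: [0.6058, -0.1405, 0.138]
eef_rot: [0.932, -0.363, 0.001, 0.0]
contact_force: [-2.0, -1.7, 3.4]
opening: 0.653
finger_force: 25.1
```

Emit:
carry_out(plan=[{"rot":[0,0,0],"xyz":[0,0,0],"grip":255},{"rot":[0,0,0],"xyz":[0,0,0],"grip":255},{"rot":[0,0,0],"xyz":[0,0,0],"grip":255},{"rot":[0,0,0],"xyz":[0,0,0],"grip":255}])

```text
clock: 3.48
tool_pos: [0.6058, -0.1406, 0.138]
eef_rot: [0.932, -0.363, 0.001, 0.0]
contact_force: [-2.1, -1.4, 5.8]
opening: 0.654
finger_force: 25.0
```

Emit:
carry_out(plan=[{"rot":[0,0,0],"xyz":[0,0,-0.01],"grip":255},{"rot":[0,0,0],"xyz":[0,0,-0.03],"grip":255},{"rot":[0,0,0],"xyz":[0,0,-0.055],"grip":255},{"rot":[0,0,0],"xyz":[-0.01,-0.006,-0.085],"grip":255},{"rot":[0,0,0],"xyz":[-0.035,-0.02,-0.1],"grip":255},{"rot":[0,0,0],"xyz":[-0.07,-0.039,-0.1],"grip":255},{"rot":[0,0,0],"xyz":[-0.105,-0.058,-0.1],"grip":255},{"rot":[0,0,0],"xyz":[-0.14,-0.078,-0.1],"grip":255}])

```text
clock: 4.15
tool_pos: [0.5542, 0.0143, 0.2373]
eef_rot: [0.932, -0.363, -0.0, -0.0]
contact_force: [1.3, 1.3, -2.5]
opening: 0.653
finger_force: 25.0
```

Emit:
carry_out(plan=[{"rot":[0,0,0],"xyz":[-0.035,-0.02,0],"grip":255},{"rot":[0,0,0],"xyz":[-0.07,-0.039,0],"grip":255},{"rot":[0,0,0],"xyz":[-0.105,-0.058,0],"grip":255},{"rot":[0,0,0],"xyz":[-0.14,-0.078,0],"grip":255},{"rot":[0,0,0],"xyz":[-0.175,-0.097,0],"grip":255},{"rot":[0,0,0],"xyz":[-0.21,-0.116,0],"grip":255},{"rot":[0,0,0],"xyz":[-0.245,-0.136,0],"grip":255},{"rot":[0,0,0],"xyz":[-0.28,-0.155,0],"grip":255}])

```text
clock: 4.82
tool_pos: [0.4525, 0.3186, 0.2371]
eef_rot: [0.932, -0.363, -0.001, -0.001]
contact_force: [0.8, -0.7, -3.3]
opening: 0.65
finger_force: 25.0
```

Emit:
carry_out(plan=[{"rot":[0,0,0],"xyz":[-0.035,-0.02,0],"grip":255},{"rot":[0,0,0],"xyz":[-0.06,-0.033,0],"grip":255},{"rot":[0,0,0],"xyz":[-0.078,-0.043,0],"grip":255},{"rot":[0,0,0],"xyz":[-0.078,-0.043,0],"grip":255},{"rot":[0,0,0],"xyz":[-0.078,-0.043,0],"grip":255},{"rot":[0,0,0],"xyz":[-0.078,-0.043,0],"grip":255}])

```text
clock: 5.32
tool_pos: [0.4255, 0.3998, 0.2367]
eef_rot: [0.932, -0.363, 0.0, 0.001]
contact_force: [0.3, -0.3, -3.0]
opening: 0.653
finger_force: 25.0
```

```bash
python3 - <<'E'
from h import *
s,im=snap("wrist","w2");print(s["tool_pos"],s["clock"],s["q"].round(2))
snap("top","t2")
E
```

```text
[0.4254656  0.3997808  0.23670026] 5.3167 [-1.18  0.71  0.62  1.72 -0.52  0.88 -2.64]
```

View pics/w2.png

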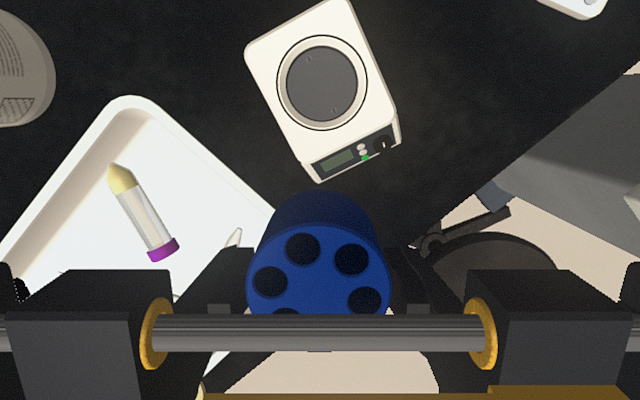

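```bash
python3 - <<'E'
from h import *
s=r.get_state()
w=px2w("wrist",[(322,82.5),(277,82.5),(367,82.5),(322,36),(322,130)],.058,s)[:, :2];print(w.round(4))
yaw=-.743-.9
for z in(.2367,.1):print(togo(s,(*w[0],z),yaw))
# heater top-cam inner-well check by dark-grey contour
im=cv2.imread("pics/top0.png")[205:250,165:210].astype(int)
m=(abs(im.max(2)-im.min(2))<25)&(im.mean(2)>60)&(im.mean(2)<135)
n,l,st,ce=cv2.connectedComponentsWithStats(m.astype(np.uint8));k=1+st[1:,4].argmax();print(st[k],ce[k]+[165,205],px2w("top",ce[k]+[165,205],.05))
E
```

```text
[[0.4872 0.3393]
 [0.5138 0.3681]
 [0.4606 0.3105]
 [0.5145 0.3142]
 [0.4572 0.3668]]
(array([0.0853, 0.0026, 0.0003]), array([ 2.000e-04, -3.000e-04,  8.972e-01]))
(array([0.0853, 0.0025, 0.137 ]), array([ 2.000e-04, -3.000e-04,  8.972e-01]))
[  9  12  24  23 417] [185.33333333 228.07913669] [[0.48528309 0.34586907 0.05      ]]
```

Emit:
carry_out(plan=[{"rot":[0,0,0.11],"xyz":[0.03,0.001,0],"grip":255},{"rot":[0,0,0.22],"xyz":[0.06,0.002,0],"grip":255},{"rot":[0,0,0.33],"xyz":[0.08,0.002,0.0],"grip":255},{"rot":[0,0,0.44],"xyz":[0.085,0.002,0.02],"grip":255},{"rot":[0,0,0.55],"xyz":[0.085,0.002,0.05],"grip":255},{"rot":[0,0,0.66],"xyz":[0.085,0.002,0.08],"grip":255},{"rot":[0,0,0.77],"xyz":[0.085,0.002,0.11],"grip":255},{"rot":[0,0,0.9],"xyz":[0.085,0.002,0.132],"grip":255}])

```text
clock: 6.08
tool_pos: [0.4867, 0.2673, 0.1157]
eef_rot: [0.74, -0.673, -0.017, -0.007]
contact_force: [1.2, -1.6, -3.6]
opening: 0.652
finger_force: 25.0
```

Emit:
carry_out(plan=[{"rot":[0,0,0],"xyz":[0,0,0],"grip":255},{"rot":[0,0,0],"xyz":[0,0,0],"grip":255},{"rot":[0,0,0],"xyz":[0,0,0],"grip":255}])

```text
clock: 6.33
tool_pos: [0.4893, 0.2703, 0.1195]
eef_rot: [0.74, -0.672, -0.017, -0.01]
contact_force: [-0.0, 0.9, -3.4]
opening: 0.648
finger_force: 25.0
```

```bash
python3 - <<'E'
from h import *
s=r.get_state()
print(s["tool_pos"],s["q"].round(2),togo(s,(.487,.34,.07),-.743-.9))
E
```

```text
[0.48929636 0.27031751 0.1195095 ] [-0.97  0.92  0.75  1.9  -1.    0.75 -2.65] (array([-0.0676, -0.0048,  0.0522]), array([0.0108, 0.0386, 0.1688]))
```

```bash
python3 - <<'E'
from h import *
s=r.get_state()
for y in(-1.2,-.8):print(togo(s,(.487,.34,.2),y))
E
```

```text
(array([-0.0727, -0.0038, -0.0777]), array([ 0.0021,  0.0401, -0.2741]))
(array([-0.0727, -0.0038, -0.0777]), array([-0.006 ,  0.0403, -0.6741]))
```

Emit:
carry_out(plan=[{"rot":[0.002,0.04,-0.1],"xyz":[0,0,-0.03],"grip":255},{"rot":[0,0.04,-0.2],"xyz":[0,0,-0.06],"grip":255},{"rot":[0.002,0.04,-0.27],"xyz":[0,0,-0.078],"grip":255},{"rot":[0.002,0.04,-0.27],"xyz":[0,0,-0.078],"grip":255}])

```text
clock: 6.67
tool_pos: [0.4922, 0.269, 0.2013]
eef_rot: [0.826, -0.564, 0.003, -0.003]
contact_force: [1.4, -0.2, -3.2]
opening: 0.649
finger_force: 25.0
```

```bash
python3 - <<'E'
from h import *
s=r.get_state()
print(s["tool_pos"],s["q"].round(2),togo(s,(.487,.34,.2),-.743),togo(s,(.487,.34,.2),.757))
E
```

```text
[0.49219312 0.26903829 0.20127199] [-1.03  0.81  0.84  1.84 -0.79  0.86 -2.57] (array([-0.068 , -0.0209,  0.0014]), array([-0.0076, -0.0025, -0.4562])) (array([-0.068 , -0.0209,  0.0014]), array([-0.0045, -0.0081, -1.9562]))
```

Emit:
carry_out(plan=[{"rot":[0,0,-0.12],"xyz":[-0.01,-0.003,0],"grip":255},{"rot":[0,0,-0.24],"xyz":[-0.025,-0.007,0],"grip":255},{"rot":[0,0,-0.36],"xyz":[-0.04,-0.012,0],"grip":255},{"rot":[0,0,-0.48],"xyz":[-0.055,-0.016,0],"grip":255},{"rot":[0,0,-0.6],"xyz":[-0.068,-0.021,0],"grip":255},{"rot":[0,0,-0.72],"xyz":[-0.068,-0.021,0],"grip":255},{"rot":[0,0,-0.84],"xyz":[-0.068,-0.021,0],"grip":255},{"rot":[0,0,-0.96],"xyz":[-0.068,-0.021,0],"grip":255}])

```text
clock: 7.33
tool_pos: [0.4834, 0.3396, 0.1955]
eef_rot: [0.993, -0.118, -0.001, 0.001]
contact_force: [-0.4, -0.5, -3.0]
opening: 0.652
finger_force: 24.9
```

Emit:
carry_out(plan=[{"rot":[0,0,-0.12],"xyz":[0,0,0],"grip":255},{"rot":[0,0,-0.24],"xyz":[0,0,0],"grip":255},{"rot":[0,0,-0.36],"xyz":[0,0,0],"grip":255},{"rot":[0,0,-0.48],"xyz":[0,0,0],"grip":255},{"rot":[0,0,-0.6],"xyz":[0,0,0],"grip":255},{"rot":[0,0,-0.72],"xyz":[0,0,0],"grip":255},{"rot":[0,0,-0.84],"xyz":[0,0,0],"grip":255},{"rot":[0,0,-0.96],"xyz":[0,0,0],"grip":255}])

```text
clock: 8.0
tool_pos: [0.4835, 0.339, 0.1956]
eef_rot: [0.936, 0.353, -0.002, 0.001]
contact_force: [0.5, -0.6, -3.8]
opening: 0.65
finger_force: 25.0
```

```bash
python3 - <<'E'
from h import *
s=r.get_state()
print(s["tool_pos"],s["q"].round(2),togo(s,(.487,.34,.1),.757))
E
```

```text
[0.48349954 0.33902854 0.19558021] [-0.86  0.72  0.3   1.73 -0.29  0.74 -1.26] (array([0.0036, 0.0016, 0.0956]), array([-0.0002,  0.0036, -0.0354]))
```

Emit:
carry_out(plan=[{"rot":[0,0.003,0],"xyz":[0.0035,0.0015,0.03],"grip":255},{"rot":[0,0.003,0],"xyz":[0.0035,0.0015,0.06],"grip":255},{"rot":[0,0.003,0],"xyz":[0.0035,0.0015,0.085],"grip":255},{"rot":[0,0.003,0],"xyz":[0.0035,0.0015,0.096],"grip":255},{"rot":[0,0.003,0],"xyz":[0.0035,0.0015,0.096],"grip":255},{"rot":[0,0.003,0],"xyz":[0.0035,0.0015,0.096],"grip":255}])

```text
clock: 8.5
tool_pos: [0.4878, 0.3397, 0.1003]
eef_rot: [0.937, 0.351, 0.0, 0.0]
contact_force: [-0.1, 0.6, -2.8]
opening: 0.648
finger_force: 25.0
```

```bash
python3 - <<'E'
from h import *
s,im=snap("wrist","w3")
print(s["tool_pos"],togo(s,(.487,.34,.064),.757))
snap("side","s3")
E
```

```text
[0.48783184 0.33969793 0.1003319 ] (array([-0.0004, -0.0008,  0.0363]), array([ 0.0007, -0.0003, -0.0405]))
```

View pics/w3.png

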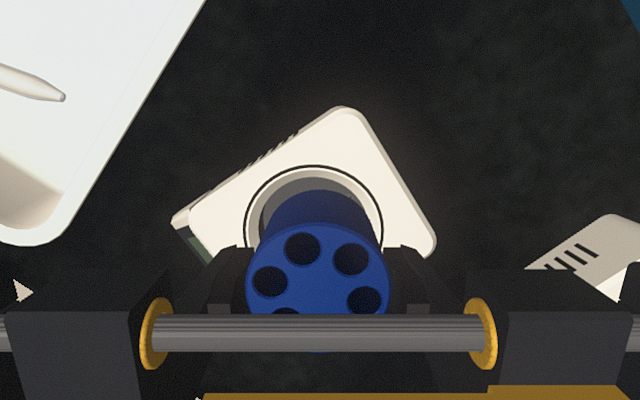

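Emit:
carry_out(plan=[{"rot":[0,0,0],"xyz":[0,-0.0015,0.008],"grip":255},{"rot":[0,0,0],"xyz":[0,-0.0015,0.014],"grip":255},{"rot":[0,0,0],"xyz":[0,-0.0015,0.02],"grip":255},{"rot":[0,0,0],"xyz":[0,-0.0015,0.025],"grip":255},{"rot":[0,0,0],"xyz":[0,-0.0015,0.029],"grip":255},{"rot":[0,0,0],"xyz":[0,-0.0015,0.033],"grip":255},{"rot":[0,0,0],"xyz":[0,-0.0015,0.035],"grip":255},{"rot":[0,0,0],"xyz":[0,-0.0015,0.035],"grip":255}])

```text
clock: 9.27
tool_pos: [0.4868, 0.3405, 0.065]
eef_rot: [0.936, 0.351, 0.0, 0.0]
contact_force: [-0.1, -0.6, -3.1]
opening: 0.652
finger_force: 25.0
```

Emit:
carry_out(plan=[{"rot":[0,0,0],"xyz":[0,0,0.001],"grip":255},{"rot":[0,0,0],"xyz":[0,0,0.002],"grip":255},{"rot":[0,0,0],"xyz":[0,0,0.002],"grip":255}])

```text
clock: 9.52
tool_pos: [0.4873, 0.3408, 0.0642]
eef_rot: [0.936, 0.351, 0.001, -0.0]
contact_force: [-0.9, -0.4, 0.7]
opening: 0.651
finger_force: 24.9
```

Emit:
carry_out(plan=[{"rot":[0,0,0],"xyz":[0,0,0],"grip":0},{"rot":[0,0,0],"xyz":[0,0,0],"grip":0},{"rot":[0,0,0],"xyz":[0,0,0],"grip":0},{"rot":[0,0,0],"xyz":[0,0,-0.02],"grip":0},{"rot":[0,0,0],"xyz":[0,0,-0.06],"grip":0},{"rot":[0,0,0],"xyz":[0,0,-0.1],"grip":0},{"rot":[0,0,-0.1],"xyz":[-0.007,0.014,-0.135],"grip":0},{"rot":[0,0,-0.22],"xyz":[-0.025,0.048,-0.14],"grip":0}])

```text
clock: 10.18
tool_pos: [0.5014, 0.2958, 0.2093]
eef_rot: [0.889, 0.458, 0.007, -0.002]
contact_force: [1.3, 0.8, 0.5]
opening: 1.004
finger_force: 0.0
```

```bash
python3 - <<'E'
from h import *
s=r.get_state()
print(s["tool_pos"],s["q"].round(2),s["opening"],togo(s,(.603,-.145,.2),2.28))
E
```

```text
[0.50143854 0.29584582 0.20928768] [-0.74  0.67  0.22  1.76 -0.22  0.72 -1.02] 1.0035888769899857 (array([-0.3002,  0.3386,  0.0058]), array([ 0.0123, -0.0107, -1.3284]))
```

Emit:
carry_out(plan=[{"rot":[0,0,-0.12],"xyz":[-0.027,0.03,0],"grip":0},{"rot":[0,0,-0.24],"xyz":[-0.054,0.061,0],"grip":0},{"rot":[0,0,-0.36],"xyz":[-0.081,0.091,0],"grip":0},{"rot":[0,0,-0.48],"xyz":[-0.108,0.122,0],"grip":0},{"rot":[0,0,-0.6],"xyz":[-0.135,0.152,0],"grip":0},{"rot":[0,0,-0.72],"xyz":[-0.162,0.183,0],"grip":0},{"rot":[0,0,-0.84],"xyz":[-0.189,0.213,0],"grip":0},{"rot":[0,0,-0.96],"xyz":[-0.216,0.244,0],"grip":0}])

```text
clock: 10.85
tool_pos: [0.5684, -0.0326, 0.2038]
eef_rot: [0.581, 0.814, 0.001, 0.001]
contact_force: [-0.1, -0.5, -0.0]
opening: 1.0
finger_force: 0.0
```

```bash
python3 - <<'E'
from h import *
s=r.get_state()
print(s["tool_pos"],s["q"].round(2),togo(s,(.603,-.145,.2),2.28))
E
```

```text
[ 0.56841916 -0.03255513  0.20379138] [ 0.05  0.66 -0.13  1.78  0.12  0.71  0.19] (array([-0.1176, -0.004 ,  0.0038]), array([ 0.0017,  0.0007, -0.3771]))
```

Emit:
carry_out(plan=[{"rot":[0,0,-0.12],"xyz":[-0.035,-0.001,0],"grip":0},{"rot":[0,0,-0.24],"xyz":[-0.07,-0.002,0],"grip":0},{"rot":[0,0,-0.36],"xyz":[-0.1,-0.003,0],"grip":0},{"rot":[0,0,-0.377],"xyz":[-0.117,-0.004,0],"grip":0},{"rot":[0,0,-0.377],"xyz":[-0.117,-0.004,0.0],"grip":0},{"rot":[0,0,-0.377],"xyz":[-0.117,-0.004,0.0],"grip":0}])

```text
clock: 11.35
tool_pos: [0.6017, -0.1435, 0.2033]
eef_rot: [0.422, 0.907, 0.0, 0.0]
contact_force: [-0.9, 1.0, 0.3]
opening: 1.0
finger_force: 0.0
```

```bash
python3 - <<'E'
from h import *
s,im=snap("wrist","w4")
print(s["tool_pos"],s["q"].round(2),togo(s,(.603,-.145,.086),2.28))
print(w2px("wrist",[(.603+a*np.cos(2.28)-b*np.sin(2.28),-.145+a*np.sin(2.28)+b*np.cos(2.28),.108) for a in(-.046,.046) for b in(-.018,.018)],s).round())
E
```

```text
[ 0.60172466 -0.1435003   0.20332969] [ 0.3   0.73 -0.25  1.62  0.23  0.82  0.65] (array([-1.900e-03, -1.000e-04,  1.173e-01]), array([ 0.0012,  0.0003, -0.0092]))
[[341. 264.]
 [293. 265.]
 [343. 141.]
 [290. 141.]]
```

View pics/w4.png

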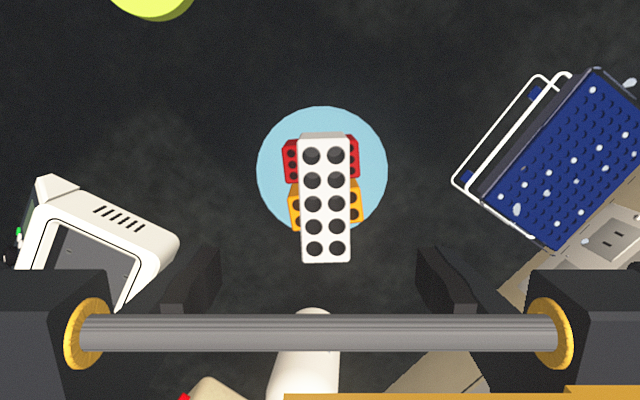

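Emit:
carry_out(plan=[{"rot":[0,0,-0.03],"xyz":[-0.0005,0.005,0.035],"grip":0},{"rot":[0,0,-0.03],"xyz":[-0.0005,0.005,0.07],"grip":0},{"rot":[0,0,-0.03],"xyz":[-0.0005,0.005,0.1],"grip":0},{"rot":[0,0,-0.03],"xyz":[-0.0005,0.005,0.117],"grip":0},{"rot":[0,0,-0.03],"xyz":[-0.0005,0.005,0.117],"grip":100},{"rot":[0,0,-0.03],"xyz":[-0.0005,0.005,0.117],"grip":140},{"rot":[0,0,-0.03],"xyz":[-0.0005,0.005,0.117],"grip":255},{"rot":[0,0,-0.03],"xyz":[-0.0005,0.005,0.117],"grip":255}], squeeze=30)

```text
clock: 12.07
tool_pos: [0.6076, -0.1391, 0.0885]
eef_rot: [0.406, 0.914, 0.001, 0.002]
contact_force: [-0.1, -0.0, 0.9]
opening: 0.722
finger_force: 0.0
```

Emit:
carry_out(plan=[{"rot":[0,0,0],"xyz":[0,0,0],"grip":255},{"rot":[0,0,0],"xyz":[0,0,0],"grip":255},{"rot":[0,0,0],"xyz":[0,0,0],"grip":255},{"rot":[0,0,0],"xyz":[0,0,0],"grip":255}])

```text
clock: 12.4
tool_pos: [0.606, -0.1403, 0.0871]
eef_rot: [0.407, 0.914, -0.0, 0.001]
contact_force: [-3.3, -3.8, 3.7]
opening: 0.421
finger_force: 2.4
```

Emit:
carry_out(plan=[{"rot":[0,0,0],"xyz":[0,0,0],"grip":255},{"rot":[0,0,0],"xyz":[0,0,0],"grip":255},{"rot":[0,0,0],"xyz":[0,0,-0.01],"grip":255},{"rot":[0,0,0],"xyz":[0,0,-0.03],"grip":255},{"rot":[0,0,0],"xyz":[0,0,-0.06],"grip":255},{"rot":[0,0,0],"xyz":[0,0,-0.1],"grip":255},{"rot":[0,0,0],"xyz":[0,0,-0.13],"grip":255},{"rot":[0,0,0],"xyz":[0,0,-0.14],"grip":255}])

```text
clock: 13.07
tool_pos: [0.6089, -0.1393, 0.2314]
eef_rot: [0.406, 0.914, 0.002, 0.004]
contact_force: [0.3, -0.2, -3.0]
opening: 0.405
finger_force: 30.0
```

```bash
python3 - <<'E'
from h import *
s=r.get_state()
print(s["tool_pos"],s["opening"],s["finger_force"],s["q"].round(2),togo(s,(.65,.117,.23),2.94))
E
```

```text
[ 0.6088573  -0.13926903  0.23140107] 0.4054589571204864 29.97803230304271 [ 0.3   0.7  -0.27  1.58  0.22  0.88  0.68] (array([0.1628, 0.2021, 0.0019]), array([ 0.0051,  0.0085, -0.6355]))
```

Emit:
carry_out(plan=[{"rot":[0,0,-0.1],"xyz":[0.018,0.022,0],"grip":255},{"rot":[0,0,-0.2],"xyz":[0.043,0.053,0],"grip":255},{"rot":[0,0,-0.3],"xyz":[0.068,0.085,0],"grip":255},{"rot":[0,0,-0.4],"xyz":[0.093,0.116,0],"grip":255},{"rot":[0,0,-0.5],"xyz":[0.118,0.147,0],"grip":255},{"rot":[0,0,-0.6],"xyz":[0.143,0.178,0],"grip":255},{"rot":[0,0,-0.635],"xyz":[0.163,0.202,0],"grip":255},{"rot":[0,0,-0.635],"xyz":[0.163,0.202,0],"grip":255}])

```text
clock: 13.73
tool_pos: [0.6454, 0.1289, 0.2254]
eef_rot: [0.094, 0.996, 0.005, -0.001]
contact_force: [0.7, 1.6, -4.4]
opening: 0.404
finger_force: 30.0
```

Emit:
carry_out(plan=[{"rot":[0,0,0],"xyz":[0,0,0],"grip":255},{"rot":[0,0,0],"xyz":[0,0,0],"grip":255},{"rot":[0,0,0],"xyz":[0,0,0],"grip":255}])

```text
clock: 13.98
tool_pos: [0.6467, 0.1143, 0.2255]
eef_rot: [0.102, 0.995, -0.001, -0.0]
contact_force: [-0.0, -1.3, -4.5]
opening: 0.405
finger_force: 30.0
```

```bash
python3 - <<'E'
from h import *
s,im=snap("wrist","w5")
print(s["clock"],s["tool_pos"],s["q"].round(2))
cv2.imwrite("pics/w5b.png",cv2.resize(im,(800,500),interpolation=cv2.INTER_CUBIC))
E
```

```text
13.9833 [0.64666709 0.11426657 0.22553777] [-0.03  0.77 -0.42  1.47  0.35  0.98  0.83]
```

View pics/w5b.png

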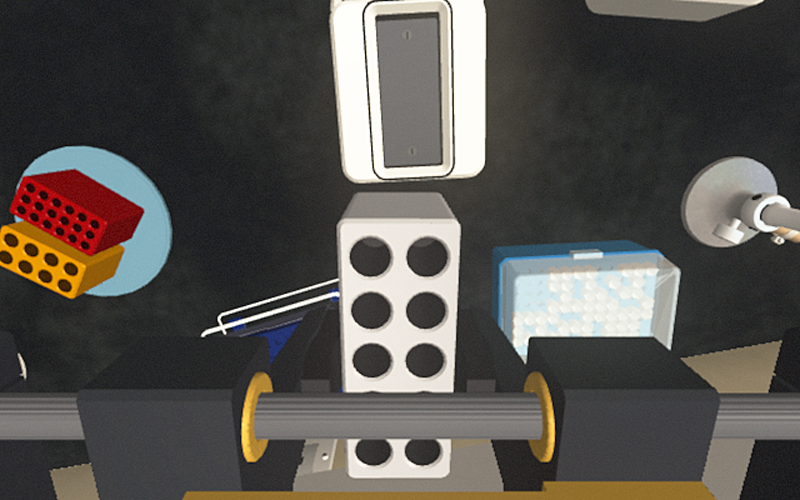

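```bash
python3 - <<'E'
from h import *
s=r.get_state()
def q(P,z,n):
    W=px2w("wrist",np.array(P)/1.25,z,s)[:,:2];c=W.mean(0);d=W[0]+W[1]-W[2]-W[3]
    print(n,c.round(4),np.linalg.norm(d)/2,np.linalg.norm(W[0]+W[3]-W[1]-W[2])/2,np.arctan2(d[1],d[0]));return c
f=q([(378,15),(437,13),(441,163),(383,167)],.034,"floor")
m=q([(363,3),(453,2),(456,175),(372,178)],.058,"mouth")
A=R.from_quat(s["eef_rot"]);print(A.as_euler("ZYX"))
zt=s["tool_pos"][2]+.021
W=px2w("wrist",np.array([(370,256),(427,256),(422,449),(373,450),(371,360),(426,360)])/1.25,zt,s);W[:,2]=s["tool_pos"][2]
print("held in tool",(A.inv().apply(W-s["tool_pos"])*1000).round(1))
E
```

```text
floor [0.5591 0.1418] 0.10233434996886576 0.042126018223302565 2.9756399965965796
mouth [0.5611 0.1417] 0.10968465211126387 0.058130399535196484 2.9813800680453935
[ 2.93636001e+00  3.23199637e-04 -3.14009220e+00]
held in tool [[ 34.1  -7.8   0. ]
 [ 34.1   9.2  -0. ]
 [-35.    8.8  -0. ]
 [-35.4  -8.    0. ]
 [ -0.7  -8.1   0. ]
 [ -0.7   9.6  -0. ]]
```

```bash
python3 - <<'E'
from h import *
print(togo(r.get_state(),(.5598,.142,.1),2.978))
E
```

```text
(array([0.0909, 0.0097, 0.1258]), array([-0.0015,  0.0003, -0.0416]))
```

Emit:
carry_out(plan=[{"rot":[0,0,-0.02],"xyz":[0.03,0.003,0],"grip":255},{"rot":[0,0,-0.042],"xyz":[0.065,0.006,0],"grip":255},{"rot":[0,0,-0.042],"xyz":[0.0914,0.009,0.02],"grip":255},{"rot":[0,0,-0.042],"xyz":[0.0914,0.009,0.055],"grip":255},{"rot":[0,0,-0.042],"xyz":[0.0914,0.009,0.09],"grip":255},{"rot":[0,0,-0.042],"xyz":[0.0914,0.009,0.126],"grip":255},{"rot":[0,0,-0.042],"xyz":[0.0914,0.009,0.126],"grip":255},{"rot":[0,0,-0.042],"xyz":[0.0914,0.009,0.126],"grip":255}])

```text
clock: 14.7
tool_pos: [0.5586, 0.1422, 0.0996]
eef_rot: [0.081, 0.997, -0.001, -0.001]
contact_force: [-0.2, -0.2, -3.8]
opening: 0.399
finger_force: 30.0
```

```bash
python3 - <<'E'
from h import *
s,im=snap("wrist","w6")
print(s["tool_pos"],togo(s,(.5598,.142,.0655),2.978))
E
```

```text
[0.55860312 0.14222167 0.0996351 ] (array([-0.0013,  0.    ,  0.0341]), array([-0.002 , -0.0019,  0.0015]))
```

View pics/w6.png

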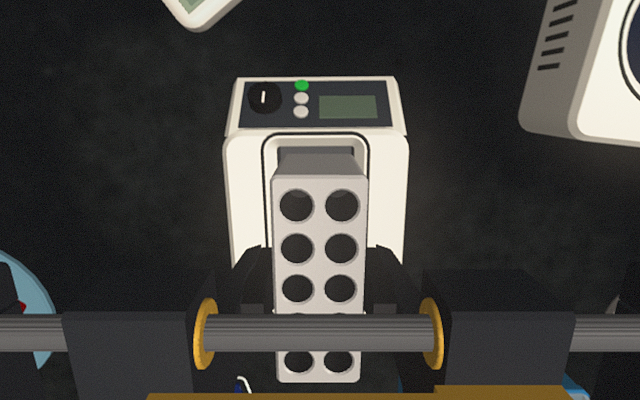

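Emit:
carry_out(plan=[{"rot":[0,0,0],"xyz":[0,-0.001,0.008],"grip":255},{"rot":[0,0,0],"xyz":[0,-0.001,0.014],"grip":255},{"rot":[0,0,0],"xyz":[0,-0.001,0.02],"grip":255},{"rot":[0,0,0],"xyz":[0,-0.001,0.025],"grip":255},{"rot":[0,0,0],"xyz":[0,-0.001,0.029],"grip":255},{"rot":[0,0,0],"xyz":[0,-0.001,0.033],"grip":255},{"rot":[0,0,0],"xyz":[0,-0.001,0.0345],"grip":255},{"rot":[0,0,0],"xyz":[0,-0.001,0.0345],"grip":255}])

```text
clock: 15.42
tool_pos: [0.5591, 0.1428, 0.0656]
eef_rot: [0.08, 0.997, 0.0, 0.0]
contact_force: [0.2, 0.3, -3.7]
opening: 0.402
finger_force: 30.0
```

Emit:
carry_out(plan=[{"rot":[0,0,0],"xyz":[0,0,0.001],"grip":255},{"rot":[0,0,0],"xyz":[0,0,0.0015],"grip":255},{"rot":[0,0,0],"xyz":[0,0,0.0015],"grip":255}])

```text
clock: 15.67
tool_pos: [0.5596, 0.1429, 0.0649]
eef_rot: [0.08, 0.997, 0.0, 0.001]
contact_force: [-0.5, -0.5, -1.8]
opening: 0.406
finger_force: 30.0
```

Emit:
carry_out(plan=[{"rot":[0,0,0],"xyz":[0,0,0.001],"grip":255},{"rot":[0,0,0],"xyz":[0,0,0.001],"grip":0},{"rot":[0,0,0],"xyz":[0,0,0],"grip":0},{"rot":[0,0,0],"xyz":[0,0,0],"grip":0},{"rot":[0,0,0],"xyz":[0,0,-0.01],"grip":0},{"rot":[0,0,0],"xyz":[0,0,-0.05],"grip":0},{"rot":[0,0,0],"xyz":[0,0,-0.09],"grip":0},{"rot":[0,0,0.08],"xyz":[-0.008,-0.025,-0.12],"grip":0}])

```text
clock: 16.33
tool_pos: [0.563, 0.124, 0.1883]
eef_rot: [0.116, 0.993, 0.004, 0.002]
contact_force: [1.0, 1.0, 0.8]
opening: 0.912
finger_force: 0.0
```

Emit:
carry_out(plan=[{"rot":[0,0,0.1],"xyz":[-0.011,-0.036,0],"grip":0},{"rot":[0,0,0.2],"xyz":[-0.022,-0.072,0],"grip":0},{"rot":[0,0,0.3],"xyz":[-0.033,-0.108,0],"grip":0},{"rot":[0,0,0.4],"xyz":[-0.044,-0.144,0],"grip":0},{"rot":[0,0,0.5],"xyz":[-0.055,-0.18,0],"grip":0},{"rot":[0,0,0.59],"xyz":[-0.066,-0.216,0],"grip":0},{"rot":[0,0,0.59],"xyz":[-0.077,-0.25,0],"grip":0},{"rot":[0,0,0.59],"xyz":[-0.077,-0.25,0],"grip":0}])

```text
clock: 17.0
tool_pos: [0.5776, -0.1554, 0.1851]
eef_rot: [0.409, 0.912, -0.003, 0.002]
contact_force: [-0.5, -1.5, -0.5]
opening: 1.001
finger_force: 0.0
```

Emit:
carry_out(plan=[{"rot":[0,0,0],"xyz":[0,0,0],"grip":0},{"rot":[0,0,0],"xyz":[0,0,0],"grip":0},{"rot":[0,0,0],"xyz":[0,0,0],"grip":0}])

```text
clock: 17.25
tool_pos: [0.5786, -0.1422, 0.1849]
eef_rot: [0.402, 0.916, 0.001, 0.0]
contact_force: [1.9, 0.3, 0.3]
opening: 1.001
finger_force: 0.0
```

```bash
python3 - <<'E'
from h import *
s,im=snap("wrist","w7")
print(s["clock"],s["tool_pos"],s["q"].round(2))
cv2.imwrite("pics/w7b.png",cv2.resize(im[90:290,200:440],None,fx=3,fy=3,interpolation=cv2.INTER_CUBIC))
E
```

```text
17.25 [ 0.57860159 -0.14217134  0.1849453 ] [ 0.32  0.72 -0.27  1.71  0.26  0.74  0.66]
```

View pics/w7b.png

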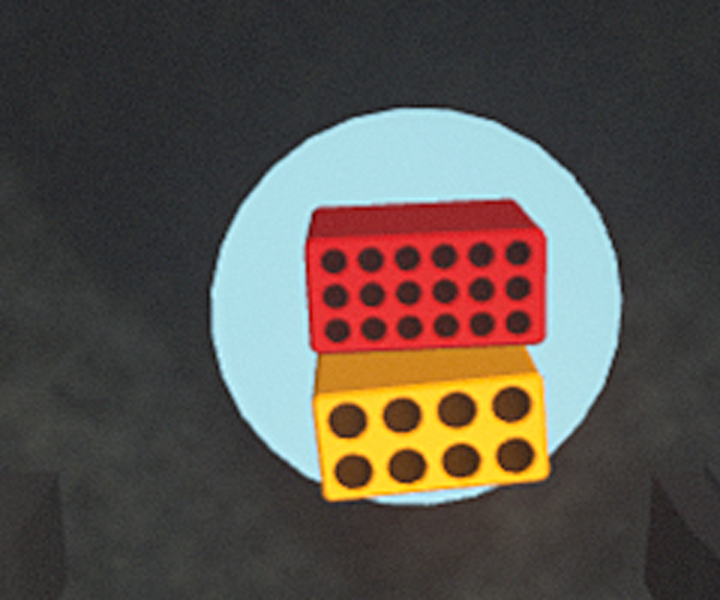

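```bash
python3 - <<'E'
from h import *
s=r.get_state()
for n,P in(("red",[(333,261),(518,252),(518,322),(337,331)]),("gold",[(347,420),(511,405),(515,456),(353,471)])):
    W=px2w("wrist",np.array(P)/3+[200,90],.056,s);c=W.mean(0);d=W[0]+W[3]-W[1]-W[2]
    a=np.arctan2(d[1],d[0])-np.pi/2  # tool x yaw where -tool y = d
    print(n,c.round(4),a,np.linalg.norm(d)/2,togo(s,(*c[:2],.034),a))
E
```

```text
red [ 0.5914 -0.1258  0.056 ] -3.919243175185013 0.04889679752810498 (array([0.0033, 0.0201, 0.1509]), array([ 0.0024, -0.    , -0.0497]))
gold [ 0.6215 -0.1552  0.056 ] -3.8718294701473566 0.04549097779715153 (array([-0.0387,  0.0223,  0.1509]), array([ 0.0024,  0.    , -0.0971]))
```

Emit:
carry_out(plan=[{"rot":[0,0,-0.05],"xyz":[0.003,0.02,0.02],"grip":0},{"rot":[0,0,-0.05],"xyz":[0.003,0.02,0.055],"grip":0},{"rot":[0,0,-0.05],"xyz":[0.003,0.02,0.09],"grip":0},{"rot":[0,0,-0.05],"xyz":[0.003,0.02,0.125],"grip":0},{"rot":[0,0,-0.05],"xyz":[0.003,0.02,0.151],"grip":0},{"rot":[0,0,-0.05],"xyz":[0.003,0.02,0.151],"grip":0},{"rot":[0,0,-0.05],"xyz":[0.003,0.02,0.151],"grip":60},{"rot":[0,0,-0.05],"xyz":[0.003,0.02,0.151],"grip":255}], squeeze=25)

```text
clock: 17.97
tool_pos: [0.5926, -0.1278, 0.0351]
eef_rot: [0.38, 0.925, 0.001, 0.002]
contact_force: [0.4, -0.6, -0.2]
opening: 0.873
finger_force: 0.0
```

Emit:
carry_out(plan=[{"rot":[0,0,0],"xyz":[0,0,0],"grip":255},{"rot":[0,0,0],"xyz":[0,0,0],"grip":255},{"rot":[0,0,0],"xyz":[0,0,0],"grip":255},{"rot":[0,0,0],"xyz":[0,0,0],"grip":255}])

```text
clock: 18.3
tool_pos: [0.5927, -0.1287, 0.0356]
eef_rot: [0.38, 0.925, 0.001, 0.002]
contact_force: [-1.4, 1.1, 7.1]
opening: 0.724
finger_force: 25.0
```

Emit:
carry_out(plan=[{"rot":[0,0,0],"xyz":[0,0,-0.01],"grip":255},{"rot":[0,0,0],"xyz":[0,0,-0.03],"grip":255},{"rot":[0,0,0],"xyz":[0,0,-0.065],"grip":255},{"rot":[0,0,0],"xyz":[0,0,-0.105],"grip":255},{"rot":[0,0,0],"xyz":[0,0,-0.145],"grip":255},{"rot":[0,0,0],"xyz":[0,0,-0.175],"grip":255},{"rot":[0,0,0],"xyz":[0,0,-0.195],"grip":255},{"rot":[0,0,0],"xyz":[0,0,-0.195],"grip":255}])

```text
clock: 18.97
tool_pos: [0.5936, -0.129, 0.2342]
eef_rot: [0.381, 0.925, 0.002, 0.005]
contact_force: [1.0, -0.4, -2.3]
opening: 0.721
finger_force: 25.0
```

```bash
python3 - <<'E'
from h import *
s=r.get_state()
print(s["tool_pos"],s["finger_force"],s["q"].round(2),togo(s,(.508,-.44,.23),1.76))
E
```

```text
[ 0.59355625 -0.12898783  0.23417815] 24.997139156330377 [ 0.31  0.67 -0.3   1.63  0.25  0.86  0.7 ] (array([-0.1582, -0.2811,  0.0036]), array([0.0091, 0.0061, 0.6005]))
```

Emit:
carry_out(plan=[{"rot":[0,0,0.1],"xyz":[-0.018,-0.032,0],"grip":255},{"rot":[0,0,0.2],"xyz":[-0.036,-0.064,0],"grip":255},{"rot":[0,0,0.3],"xyz":[-0.054,-0.096,0],"grip":255},{"rot":[0,0,0.4],"xyz":[-0.072,-0.128,0],"grip":255},{"rot":[0,0,0.5],"xyz":[-0.09,-0.16,0],"grip":255},{"rot":[0,0,0.6],"xyz":[-0.108,-0.192,0],"grip":255},{"rot":[0,0,0.6],"xyz":[-0.126,-0.224,0],"grip":255},{"rot":[0,0,0.6],"xyz":[-0.144,-0.256,0],"grip":255}])

```text
clock: 19.63
tool_pos: [0.5114, -0.4129, 0.2269]
eef_rot: [0.637, 0.771, 0.0, -0.001]
contact_force: [0.0, 0.4, -2.7]
opening: 0.72
finger_force: 25.0
```

Emit:
carry_out(plan=[{"rot":[0,0,0],"xyz":[0,0,0],"grip":255},{"rot":[0,0,0],"xyz":[0,0,0],"grip":255},{"rot":[0,0,0],"xyz":[0,0,0],"grip":255},{"rot":[0,0,0],"xyz":[0,0,0],"grip":255}])

```text
clock: 19.97
tool_pos: [0.5137, -0.4096, 0.2276]
eef_rot: [0.636, 0.772, 0.001, -0.001]
contact_force: [-0.4, 0.2, -2.3]
opening: 0.726
finger_force: 25.0
```

```bash
python3 - <<'E'
from h import *
s,im=snap("wrist","w8")
print(s["clock"],s["tool_pos"],s["q"].round(2))
cv2.imwrite("pics/w8b.png",cv2.resize(im,(800,500),interpolation=cv2.INTER_CUBIC))
E
```

```text
19.9667 [ 0.51371694 -0.40958666  0.22758088] [ 0.69  0.75 -0.16  1.47  0.13  0.94  0.68]
```

View pics/w8b.png

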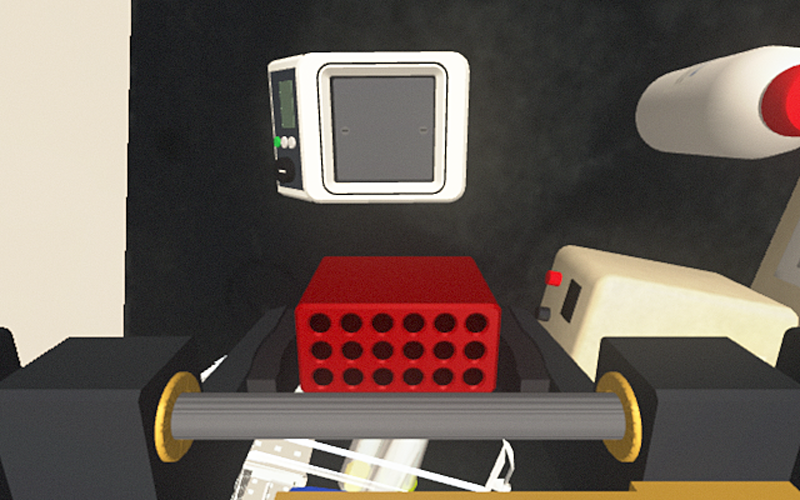

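```bash
python3 - <<'E'
from h import *
s=r.get_state();A=R.from_quat(s["eef_rot"])
def q(P,z,n):
    W=px2w("wrist",np.array(P)/1.25,z,s);c=W.mean(0);d=W[0]+W[1]-W[2]-W[3]
    print(n,c.round(4),np.linalg.norm(d)/2,np.linalg.norm(W[0]+W[3]-W[1]-W[2])/2,np.arctan2(d[1],d[0]));return c
f=q([(331,77),(435,77),(434,180),(335,183)],.034,"floor")
m=q([(319,64),(446,63),(444,194),(324,195)],.058,"mouth")
zt=s["tool_pos"][2]+.0204
h=q([(320,323),(475,322),(474,376),(325,377)],zt,"held");h[2]=s["tool_pos"][2]
o=A.inv().apply(h-s["tool_pos"]);print(o,A.as_euler("ZYX")[0])
E
```

```text
floor [ 0.4923 -0.3459  0.034 ] 0.0746642657635233 0.07519209730305874 1.7696335000233774
mouth [ 0.4926 -0.3459  0.058 ] 0.08704390628887333 0.08505631552731253 1.7667744870619781
held [ 0.5142 -0.4063  0.2482] 0.019197743745264517 0.048482355030064005 1.7977844552476931
[3.22057548e-03 9.16728172e-04 7.92066039e-06] 1.764001972304526
```

```bash
python3 - <<'E'
from h import *
y=1.768;tx=np.array([np.cos(y),np.sin(y)]);ty=np.array([np.sin(y),-np.cos(y)]);W=np.array([.4925,-.3459])
p=W+tx*(.0185-.0032)-ty*.0009;print(p,togo(r.get_state(),(*p,.1),y))
E
```

```text
[ 0.48861975 -0.33107288] (array([ 0.0817, -0.01  ,  0.128 ]), array([ 0.0014, -0.0021, -0.004 ]))
```

Emit:
carry_out(plan=[{"rot":[0,0,0],"xyz":[0.03,-0.004,0],"grip":255},{"rot":[0,0,-0.004],"xyz":[0.065,-0.008,0],"grip":255},{"rot":[0,0,-0.004],"xyz":[0.0817,-0.01,0.02],"grip":255},{"rot":[0,0,-0.004],"xyz":[0.0817,-0.01,0.055],"grip":255},{"rot":[0,0,-0.004],"xyz":[0.0817,-0.01,0.09],"grip":255},{"rot":[0,0,-0.004],"xyz":[0.0817,-0.01,0.128],"grip":255},{"rot":[0,0,-0.004],"xyz":[0.0817,-0.01,0.128],"grip":255},{"rot":[0,0,-0.004],"xyz":[0.0817,-0.01,0.128],"grip":255}])

```text
clock: 20.68
tool_pos: [0.4875, -0.3316, 0.0992]
eef_rot: [0.634, 0.773, 0.0, -0.002]
contact_force: [0.2, 0.1, -2.4]
opening: 0.725
finger_force: 25.0
```

```bash
python3 - <<'E'
from h import *
s=r.get_state()
print(s["tool_pos"],togo(s,(.4886,-.3311,.066),1.768))
E
```

```text
[ 0.48745178 -0.33158339  0.09923715] (array([0.0001, 0.0013, 0.0332]), array([-0.0018, -0.0034, -0.001 ]))
```

Emit:
carry_out(plan=[{"rot":[0,0,0],"xyz":[0,0.001,0.008],"grip":255},{"rot":[0,-0.003,0],"xyz":[0,0.001,0.014],"grip":255},{"rot":[0,-0.003,0],"xyz":[0,0.001,0.019],"grip":255},{"rot":[0,-0.003,0],"xyz":[0,0.001,0.024],"grip":255},{"rot":[0,-0.003,0],"xyz":[0,0.001,0.028],"grip":255},{"rot":[0,-0.003,0],"xyz":[0,0.001,0.032],"grip":255},{"rot":[0,-0.003,0],"xyz":[0,0.001,0.0335],"grip":255},{"rot":[0,-0.003,0],"xyz":[0,0.001,0.0345],"grip":255}])

```text
clock: 21.35
tool_pos: [0.489, -0.3333, 0.0657]
eef_rot: [0.635, 0.772, -0.0, 0.001]
contact_force: [-2.6, 0.4, 9.8]
opening: 0.728
finger_force: 25.0
```

Emit:
carry_out(plan=[{"rot":[0,0,0],"xyz":[0,0,0],"grip":255},{"rot":[0,0,0],"xyz":[0,0,0.0005],"grip":255}])

```text
clock: 21.52
tool_pos: [0.4893, -0.3335, 0.0657]
eef_rot: [0.635, 0.772, -0.0, 0.002]
contact_force: [-1.6, 1.1, 5.6]
opening: 0.723
finger_force: 25.0
```

Emit:
carry_out(plan=[{"rot":[0,0,0],"xyz":[0,0,0],"grip":0},{"rot":[0,0,0],"xyz":[0,0,0],"grip":0},{"rot":[0,0,0],"xyz":[0,0,0],"grip":0},{"rot":[0,0,0],"xyz":[0,0,-0.01],"grip":0},{"rot":[0,0,0],"xyz":[0,0,-0.045],"grip":0},{"rot":[0,0,0],"xyz":[0,0,-0.085],"grip":0},{"rot":[0,0,0],"xyz":[0,0,-0.125],"grip":0},{"rot":[0,0,0],"xyz":[0,0,-0.15],"grip":0}])

```text
clock: 22.18
tool_pos: [0.4902, -0.3336, 0.2201]
eef_rot: [0.635, 0.772, 0.0, 0.004]
contact_force: [0.1, 0.5, 0.5]
opening: 1.005
finger_force: 0.0
```

```bash
python3 - <<'E'
from h import *
s,im=snap("wrist","w9")
print(s["tool_pos"],s["opening"],togo(s,(.6215,-.1552,.2),2.411))
cv2.imwrite("pics/w9b.png",cv2.resize(im[60:340,180:460],None,fx=2,fy=2,interpolation=cv2.INTER_CUBIC))
E
```

```text
[ 0.49015478 -0.33358225  0.22013108] 1.0046519710136264 (array([0.1498, 0.1632, 0.0201]), array([ 0.0032,  0.008 , -0.6461]))
```

View pics/w9b.png

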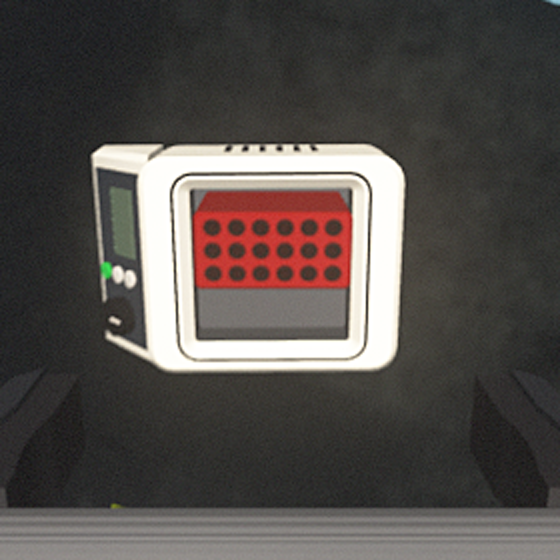

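```bash
python3 - <<'E'
from h import *
s=r.get_state();A=R.from_quat(s["eef_rot"])
def q(P,z,n):
    W=px2w("wrist",np.array(P)/2+[180,60],z,s);c=W.mean(0);print(n,c.round(4));c[2]=s["tool_pos"][2];print(A.inv().apply(c-s["tool_pos"]).round(4));return c
q([(211,228),(333,228),(334,272),(213,273)],.086,"red")
q([(172,174),(370,174),(367,357),(178,360)],.058,"well")
E
```

```text
red [ 0.4929 -0.333   0.086 ]
[ 0.0017  0.001  -0.    ]
well [ 0.4959 -0.3491  0.058 ]
[-0.0147  0.0008  0.0002]
```

Emit:
carry_out(plan=[{"rot":[0,0,-0.12],"xyz":[0.025,0.027,0],"grip":0},{"rot":[0,0,-0.24],"xyz":[0.05,0.054,0],"grip":0},{"rot":[0,0,-0.36],"xyz":[0.075,0.082,0],"grip":0},{"rot":[0,0,-0.48],"xyz":[0.1,0.109,0],"grip":0},{"rot":[0,0,-0.6],"xyz":[0.125,0.136,0],"grip":0},{"rot":[0,0,-0.645],"xyz":[0.15,0.163,0],"grip":0},{"rot":[0,0,-0.645],"xyz":[0.15,0.163,0.02],"grip":0},{"rot":[0,0,-0.645],"xyz":[0.15,0.163,0.02],"grip":0}])

```text
clock: 22.9
tool_pos: [0.6196, -0.1505, 0.1931]
eef_rot: [0.355, 0.935, -0.0, -0.001]
contact_force: [-0.4, 0.5, -0.9]
opening: 1.004
finger_force: 0.0
```

Emit:
carry_out(plan=[{"rot":[0,0,0],"xyz":[0,0,0],"grip":0},{"rot":[0,0,0],"xyz":[0,0,0],"grip":0}])

```text
clock: 23.07
tool_pos: [0.6194, -0.156, 0.1958]
eef_rot: [0.359, 0.933, -0.002, 0.001]
contact_force: [0.3, 0.4, 0.3]
opening: 1.0
finger_force: 0.0
```

```bash
python3 - <<'E'
from h import *
s,im=snap("wrist","w10");A=R.from_quat(s["eef_rot"])
hsv=cv2.cvtColor(im,cv2.COLOR_BGR2HSV)
m=cv2.inRange(hsv,(15,120,150),(32,255,255));m[300:]=0
m=cv2.morphologyEx(m,cv2.MORPH_CLOSE,np.ones((9,9)))
c=max(cv2.findContours(m,0,2)[0],key=cv2.contourArea);print(cv2.minAreaRect(c),cv2.boundingRect(c))
W=px2w("wrist",cv2.minAreaRect(c)[0],.056,s);print(W)
print(s["tool_pos"],s["q"].round(2),togo(s,(.6215,-.1552,.0345),2.411),togo(s,(*W[0,:2],.0345),2.411))
E
```

```text
((319.1495361328125, 182.63047790527344), (46.766571044921875, 76.29437255859375), 88.60282135009766) (281, 159, 77, 48)
[[ 0.61741969 -0.15234434  0.056     ]]
[ 0.61935861 -0.1560497   0.19575186] [ 0.34  0.76 -0.3   1.56  0.28  0.85  0.76] (array([-0.0004,  0.0024,  0.1613]), array([-0.002 ,  0.004 , -0.0031])) (array([0.0046, 0.0018, 0.1612]), array([-0.002 ,  0.004 , -0.0031]))
```

Emit:
carry_out(plan=[{"rot":[0,0,0],"xyz":[0.001,0.002,0.03],"grip":0},{"rot":[0,0.004,0],"xyz":[0.001,0.002,0.065],"grip":0},{"rot":[0,0.004,0],"xyz":[0.001,0.002,0.1],"grip":0},{"rot":[0,0.004,0],"xyz":[0.001,0.002,0.135],"grip":0},{"rot":[0,0.004,0],"xyz":[0.001,0.002,0.161],"grip":0},{"rot":[0,0.004,0],"xyz":[0.001,0.002,0.161],"grip":0},{"rot":[0,0.004,0],"xyz":[0.001,0.002,0.161],"grip":60},{"rot":[0,0.004,0],"xyz":[0.001,0.002,0.161],"grip":255}], squeeze=25)

```text
clock: 23.78
tool_pos: [0.6222, -0.1535, 0.0363]
eef_rot: [0.358, 0.934, 0.0, 0.001]
contact_force: [-0.2, 0.4, -0.1]
opening: 0.873
finger_force: 0.0
```

Emit:
carry_out(plan=[{"rot":[0,0,0],"xyz":[0,0,0],"grip":255},{"rot":[0,0,0],"xyz":[0,0,0],"grip":255},{"rot":[0,0,0],"xyz":[0,0,0],"grip":255},{"rot":[0,0,0],"xyz":[0,0,0],"grip":255}])

```text
clock: 24.12
tool_pos: [0.6215, -0.154, 0.0365]
eef_rot: [0.358, 0.934, -0.001, 0.001]
contact_force: [-2.2, -2.7, 7.6]
opening: 0.724
finger_force: 25.0
```

Emit:
carry_out(plan=[{"rot":[0,0,0],"xyz":[0,0,-0.01],"grip":255},{"rot":[0,0,0],"xyz":[0,0,-0.03],"grip":255},{"rot":[0,0,0],"xyz":[0,0,-0.065],"grip":255},{"rot":[0,0,0],"xyz":[0,0,-0.105],"grip":255},{"rot":[0,0,0],"xyz":[0,0,-0.145],"grip":255},{"rot":[0,0,0],"xyz":[0,0,-0.175],"grip":255},{"rot":[0,0,0],"xyz":[0,0,-0.195],"grip":255},{"rot":[0,0,0],"xyz":[0,0,-0.195],"grip":255}])

```text
clock: 24.78
tool_pos: [0.6241, -0.1524, 0.2354]
eef_rot: [0.358, 0.934, 0.001, 0.005]
contact_force: [1.5, 0.4, -2.6]
opening: 0.721
finger_force: 25.0
```

```bash
python3 - <<'E'
from h import *
s=r.get_state();A=R.from_quat(s["eef_rot"])
y=1.764;p=np.array([.4902,-.3336])+np.array([np.cos(y),np.sin(y)])*-.0337+np.array([np.sin(y),-np.cos(y)])*.0009
print(p,s["tool_pos"],s["finger_force"],togo(s,(*p,.23),y))
s,im=snap("wrist","w11")
cv2.imwrite("pics/w11b.png",im[220:340,200:440])
E
```

```text
[ 0.49755379 -0.36650018] [ 0.62408959 -0.1524283   0.23538632] 24.99958422034979 (array([-0.0488, -0.2439,  0.0044]), array([0.0081, 0.0059, 0.646 ]))
```

View pics/w11b.png

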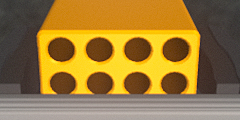

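```bash
python3 - <<'E'
from h import *
s=r.get_state();A=R.from_quat(s["eef_rot"])
W=px2w("wrist",np.array([(61,49),(176,48),(173,83),(63,84)])+[200,220],s["tool_pos"][2]+.0195,s);c=W.mean(0);c[2]=s["tool_pos"][2]
print(A.inv().apply(c-s["tool_pos"]).round(4))
E
```

```text
[-0.0005  0.0007  0.    ]
```

Emit:
carry_out(plan=[{"rot":[0,0,0.11],"xyz":[-0.006,-0.03,0],"grip":255},{"rot":[0,0,0.22],"xyz":[-0.014,-0.068,0],"grip":255},{"rot":[0,0,0.33],"xyz":[-0.021,-0.105,0],"grip":255},{"rot":[0,0,0.44],"xyz":[-0.028,-0.142,0],"grip":255},{"rot":[0,0,0.55],"xyz":[-0.036,-0.18,0],"grip":255},{"rot":[0,0,0.646],"xyz":[-0.043,-0.217,0],"grip":255},{"rot":[0,0,0.646],"xyz":[-0.049,-0.244,0],"grip":255},{"rot":[0,0,0.646],"xyz":[-0.049,-0.244,0],"grip":255}])

```text
clock: 25.5
tool_pos: [0.4874, -0.3746, 0.2272]
eef_rot: [0.64, 0.768, -0.004, -0.002]
contact_force: [-0.1, -0.3, -2.7]
opening: 0.723
finger_force: 25.0
```

Emit:
carry_out(plan=[{"rot":[0,0,0],"xyz":[0,0,0.03],"grip":255},{"rot":[0,0,0],"xyz":[0,0,0.06],"grip":255},{"rot":[0,0,0],"xyz":[0,0,0.08],"grip":255},{"rot":[0,0,0],"xyz":[0,0,0.08],"grip":255},{"rot":[0,0,0],"xyz":[0,0,0.08],"grip":255}])

```text
clock: 25.92
tool_pos: [0.4931, -0.3656, 0.1474]
eef_rot: [0.635, 0.772, -0.0, -0.003]
contact_force: [-0.4, -0.3, -1.3]
opening: 0.723
finger_force: 25.0
```

```bash
python3 - <<'E'
from h import *
s,im=snap("wrist","w12")
print(s["tool_pos"],togo(s,(.4976,-.3665,.1),1.764))
cv2.imwrite("pics/w12b.png",cv2.resize(im[60:320,180:460],None,fx=2,fy=2,interpolation=cv2.INTER_CUBIC))
E
```

```text
[ 0.49314695 -0.36559101  0.14736055] (array([-0.0019,  0.0044,  0.0473]), array([-0.0044, -0.0038,  0.0007]))
```

View pics/w12b.png

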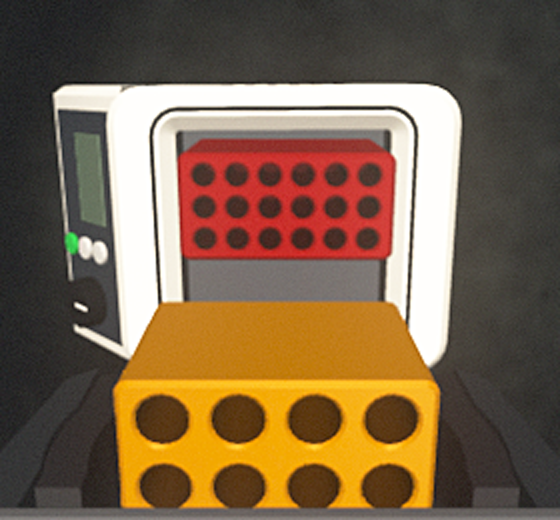

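```bash
python3 - <<'E'
from h import *
s=r.get_state();A=R.from_quat(s["eef_rot"])
def q(P,z,n):
    W=px2w("wrist",np.array(P)/2+[180,60],z,s);c=W.mean(0);c[2]=s["tool_pos"][2];print(n,A.inv().apply(c-s["tool_pos"]).round(4))
q([(204,174),(370,173),(370,237),(205,238)],.086,"red")
q([(181,258),(391,258)],.086,"red near edge")
q([(153,107),(416,107)],.058,"well far outline")
q([(160,302),(402,302)],s["tool_pos"][2]-.0325,"gold far edge")
E
```

```text
red [0.0355 0.004  0.    ]
red near edge [0.0194 0.0037 0.    ]
well far outline [0.063  0.0034 0.0001]
gold far edge [0.0151 0.0019 0.    ]
```

Emit:
carry_out(plan=[{"rot":[-0.003,-0.003,0],"xyz":[0.0015,0.0025,0.025],"grip":255},{"rot":[-0.004,-0.004,0],"xyz":[0.0015,0.0025,0.04],"grip":255},{"rot":[-0.004,-0.004,0],"xyz":[0.0015,0.0025,0.046],"grip":255},{"rot":[-0.004,-0.004,0],"xyz":[0.0015,0.0025,0.046],"grip":255},{"rot":[-0.004,-0.004,0],"xyz":[0.0015,0.0025,0.046],"grip":255}])

```text
clock: 26.38
tool_pos: [0.4972, -0.3655, 0.1044]
eef_rot: [0.636, 0.772, -0.0, 0.003]
contact_force: [-0.4, -0.1, -2.9]
opening: 0.722
finger_force: 25.0
```

```bash
python3 - <<'E'
from h import *
s=r.get_state();print(s["tool_pos"],togo(s,(.49535,-.36366,.066),1.764))
E
```

```text
[ 0.49723479 -0.36546108  0.10443751] (array([ 0.0023, -0.0017,  0.0384]), array([ 0.0042,  0.0052, -0.    ]))
```

Emit:
carry_out(plan=[{"rot":[0.004,0.005,0],"xyz":[0.002,-0.001,0.007],"grip":255},{"rot":[0.004,0.005,0],"xyz":[0.002,-0.001,0.012],"grip":255},{"rot":[0.004,0.005,0],"xyz":[0.002,-0.001,0.016],"grip":255},{"rot":[0.004,0.005,0],"xyz":[0.002,-0.001,0.02],"grip":255},{"rot":[0.004,0.005,0],"xyz":[0.002,-0.001,0.024],"grip":255},{"rot":[0.004,0.005,0],"xyz":[0.002,-0.001,0.024],"grip":255}])

```text
clock: 26.88
tool_pos: [0.4948, -0.363, 0.0783]
eef_rot: [0.636, 0.772, -0.0, -0.002]
contact_force: [1.2, 0.4, -1.9]
opening: 0.723
finger_force: 25.0
```

Entering freely; go on to the floor.

Emit:
carry_out(plan=[{"rot":[0,0,0],"xyz":[0,0,0.003],"grip":255},{"rot":[0,0,0],"xyz":[0,0,0.006],"grip":255},{"rot":[0,0,0],"xyz":[0,0,0.009],"grip":255},{"rot":[0,0,0],"xyz":[0,0,0.011],"grip":255},{"rot":[0,0,0],"xyz":[0,0,0.0125],"grip":255},{"rot":[0,0,0],"xyz":[0,0,0.013],"grip":255},{"rot":[0,0,0],"xyz":[0,0,0.013],"grip":255}])

```text
clock: 27.47
tool_pos: [0.4951, -0.3632, 0.0666]
eef_rot: [0.636, 0.772, -0.0, -0.001]
contact_force: [-1.3, 1.4, 2.2]
opening: 0.721
finger_force: 25.0
```

Emit:
carry_out(plan=[{"rot":[0,0,0],"xyz":[0,0,0],"grip":0},{"rot":[0,0,0],"xyz":[0,0,0],"grip":0},{"rot":[0,0,0],"xyz":[0,0,0],"grip":0},{"rot":[0,0,0],"xyz":[0,0,-0.01],"grip":0},{"rot":[0,0,0],"xyz":[0,0,-0.045],"grip":0},{"rot":[0,0,0],"xyz":[0,0,-0.085],"grip":0},{"rot":[0,0,0],"xyz":[0,0,-0.125],"grip":0},{"rot":[0,0,0],"xyz":[-0.03,0,-0.14],"grip":0}])

```text
clock: 28.13
tool_pos: [0.5045, -0.3878, 0.2129]
eef_rot: [0.633, 0.774, 0.003, 0.001]
contact_force: [1.0, 0.5, 0.7]
opening: 1.006
finger_force: 0.0
```

Emit:
carry_out(plan=[{"rot":[0,0,0],"xyz":[0,0,0],"grip":0},{"rot":[0,0,0],"xyz":[0,0,0],"grip":0},{"rot":[0,0,0],"xyz":[0,0,0],"grip":0}])

```text
clock: 28.38
tool_pos: [0.5006, -0.3922, 0.206]
eef_rot: [0.636, 0.772, 0.0, -0.001]
contact_force: [0.9, 0.4, -0.9]
opening: 1.001
finger_force: 0.0
```

```bash
python3 - <<'E'
from h import *
s,a=snap("wrist","w13");_,b=snap("side","s13");_,t=snap("top","t13")
A=cv2.resize(a[20:300,130:510],(400,295));B=cv2.resize(b[140:380,290:450],(400,600));
C=cv2.resize(t[160:280,160:320],(400,300))
cv2.imwrite("pics/fin.png",np.hstack([np.vstack([A,C])[:595],B[:595]]))
print(s["clock"],s["tool_pos"])
E
```

```text
28.3833 [ 0.50057676 -0.39223643  0.2059758 ]
```

View pics/fin.png

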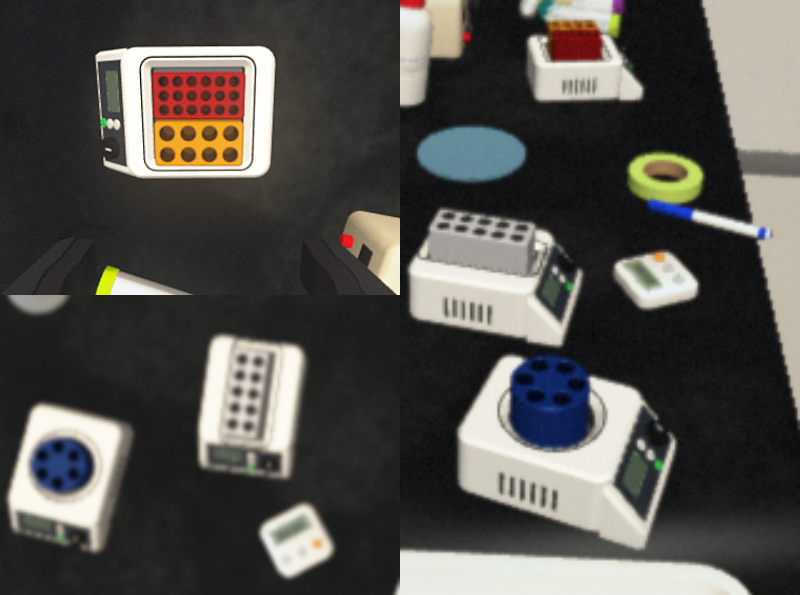

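All four blocks stand upright and home in their wells: red and gold sit side by side in the square well (top left), with oblong and round in theirs. The timer and tape have not moved.

```bash
python3 -c "
from plant import r
print(r.finish_job())"
```

```text
the job is handed in; nothing more can be done
None
```

I handed the job in at about 28 s: the last camera views show all four blocks upright and seated in their wells, with the timer and tape in place; I did not check the wash bottle in detail at the end, and no verdict was returned.

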